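# Park a stud shaker's drum heavy side down

## Task

Take the parts shaker by its crank handle and draw the drum carriage out from under the steel funnel tray, all the way to its front stop; then crank the drum through at least one full turn in one direction to feel where the weight sealed inside it sits, and bring it round until the heavy side is straight down. Finish while still gripping the handle and holding the drum still there, ready for its parking clip, and leave the other things on the table where they are.

Things in the scene. Friction and masses are not known exactly. Their poses are not given: they have to be found in the camera images.
- crank_axis (a point): point of the sliding aluminium carriage ON THE DRUM'S AXIS, level with the middle of the crank handle: the centre of the circle (radius 40 mm) that the handle's middle goes round, 120 mm above the table. y: level along the axis, from crank towards drum. z: up. x: level, to the right for someone facing the crank. The carriage slides along -y when drawn out
- carriage (a joint): how far the carriage is drawn out from under the tray, m: 0 fully in, 0.09 at its front stop. It starts up to 15 mm out and slides level on two rails with about 3 N of friction
- tray_rim (a point): centre of the rim of the fixed round steel funnel tray, which stands on four posts over the carriage: rim 180 mm across, 238 mm above the table, funnel reaching down to 178 mm. At carriage 0 the rim begins 70 mm behind the middle of the crank handle
- drum_center (a point): centre of the grey plastic drum, 100 mm diameter, 72 mm long, axis level, on the carriage. It hides a sealed weight of 0.4 to 0.6 kg, 32 mm off the axis, fixed at an angle from the handle that nobody knows and that differs each time; all else on the drum is nearly balanced (the handle weighs 12 g). The drum does not swing by itself: it stays where it is left
- drum (a joint): angle of drum and crank, rad: 0 with the handle straight above the axis, growing clockwise for someone facing the crank (up, +x, down, -x); can go two turns either way. Even bearing friction of 0.21 N m, felt at the handle as about 5 N of drag while turning, plus up to about 4.5 N where the weight is being lifted and minus as much where it comes down
- handle: black crank handle: round sleeve, 20 mm diameter, 52 mm long, parallel to the drum's axis, 40 mm off it, spinning freely on its pin (a gripper can go round with it without turning). Origin at its centre. Starts within 0.45 rad of the top of its circle. The 14 mm wide crank arm is 30 to 38 mm from its centre towards the drum; below its circle nothing is higher than 25 mm
- jar_center (a point): centre of a glass jar of studs with a steel screw lid, 76 mm diameter, 107 mm high; leave alone
- separator_center (a point): centre of a flat brick separator lying on the table, 130 x 22 x 14 mm; leave alone
- excavator_center (a point): middle of the small toy excavator, body 100 x 72 x 94 mm, boom reaching about 150 mm forward (its +x); leave alone
- bricks_center (a point): centre of two stacked studded bricks, 64 x 32 x 42 mm; leave alone
- mug_center (a point): centre of a white cup, 76 mm diameter, 90 mm high; leave alone

How it is judged:
By the outcome, as a careful person would: the job done as asked, in the order asked, and still so for the second after the job is handed in, while the arm keeps its last pose, push and grip.
It also fails if it takes over 51 s, if anything falls off the work surface, if the arm or the gripper's body presses on something with over 40 N, if the wrist force passes 120 N, or if a joint passes its speed limit or range.

## Robot

A 6-joint arm with a two-finger parallel gripper is mounted at the origin on the work surface. World frame = base frame: x ahead of the robot, y to its left, z up, the work surface at z = 0. Lengths are in mm, angles in rad, forces in N, time in s.
With the tool pointing down it reaches from about 325 to 775 mm from the base axis. Payload 9.3 kg.
Tool frame: the origin (TCP) lies where the fingers leave the gripper's body, on its centre line; the fingertips stand 73 mm ahead of it and the grasp point (between the pads) lies 54 mm ahead of it; z points along the fingers, y is the line along which they close (so a half turn about z gives the same grasp; the last joint's range is limited). The gripper opens to 85 mm and grips with 20 to 120 N. Pads are 22 mm wide; open, the fingers measure 114 mm over their backs; the gripper's body (76 mm by 85 mm) begins 54 mm behind the grasp point. The pads swing forward as they close: fully open they stand 13 mm farther back than shut.
Start: joints at [1.092, 0.259, 0.021, 1.334, 0, 1.418], TCP at [176.038, 521.064, 303.879] pointing down, gripper open.
Joint ranges: [-3.04, 3.04], [-0.91, 1.82], [-1.04, 1.36], [-1.92, 1.95], [-1.52, 1.45], [-3.14, 3.14]. Speed limits (rad/s): [2.22, 2.22, 2.79, 3.14, 3.14, 3.14].

## Interface

Orientations are given as a 3x3 rotation matrix whose columns are the frame's x, y, z axes.
In Python, from cell import bot gives the robot as it stands.
- The arm moves only by the tool move_arm, never from a script. Its argument "series" is a list that holds one entry, the list of rows, each a list of 5 numbers: the opening in per cent of the stroke, from 0 (shut) to 100 (fully open), then the shift along the tool's x, y, z in m, then the turn about the tool's z in rad. A call has 1 to 12 rows; each row shifts and turns the commanded pose from where the row before left it, along the tool's axes as they then stand; what a row does not reach is not made up. A row lasts 1/12 s, in which the tool goes at most 41.7 mm and 7.16 degrees, less where a joint would pass 70% of its speed; a pose out of reach is approached as far as the arm can. A call is refused whole if a number of a shift passes 0.0417 or a number of a turn 0.125, either way. A call with a gripper value outside its range is refused whole. The fingers move at their own pace and stop on an object; "force" is the grip in N (left out, the last holds). Time passes only in rows, so rows that do not move let the fingers close. It gives the time, the measured TCP pose, the force, the opening and the grip force at its end, in the units of the state.
- bot.state(): the state, without advancing time (a new reading comes with each control period).
- bot.read_camera(name): name is "side" or "top" or "wrist"; returns the picture (400x640x3 uint8, red, green, blue); there is no depth.
- bot.camera_params(name): a dict with "mtx" (3x3 intrinsics, pixels), "world_from_camera" (4x4, takes a point from camera to world coordinates); the wrist camera has in their place "tool_from_camera" (4x4, takes a point from camera to tool coordinates, whose origin is the TCP and whose axes are the flange's). Camera axes: x right, y down, z forward; pixel columns grow to the right and rows downward; lengths in mm; the calibration is good to about 2 mm. A picture is of the moment at which its call begins: read the wrist's pose just before it. camera_params takes no time and is no camera call.
- bot.hand_in(): hands the job in; it is judged then, once.
The state is a dict: "clock": time; "q": joint angles; "qd": joint speeds; "joint_efforts": joint torques, N m; "ee_pos": TCP position; "tcp_rot": TCP orientation; "ft_force": force on the tool from outside, world axes, zero at the start; "wrist_torque": the same for the moment, N m; "opening": finger opening in mm; "grasp_force": force on a finger pad.
Only numpy, scipy, OpenCV 4.12 (cv2) and the standard library are available. Lean on these libraries where they do the work, as an engineer would, in place of code of your own. Each camera call takes 0.05 s, during which the arm holds its last target. There are 200 camera calls.

## Working session

There is one attempt and no reset: what is moved stays moved. The work goes in short steps, Python scripts to look and compute and a tool call to move; the robot and the scene stay as the last step left them, time stands still between calls to the robot, and variables do not carry over. Pictures are saved under pics/ and viewed, at most 10 in all, crops included, and the job is handed in when it is done.

Besides the shell and the picture viewer there is one more tool, called as name(argument=value, ...) on one line, values as JSON. move_arm: Moves the arm, as the interface text tells. Its arguments: {"type":"object","properties":{"series":{"type":"array","items":{"type":"array","items":{"type":"array","items":{"type":"number"}}}},"force":{"type":"number"}},"required":["series"]}

```bash
mkdir -p pics
python3 - <<'E'
from cell import bot
import cv2
s=bot.state();print(s['clock'],s['ee_pos'],s['tcp_rot'],s['opening'])
for n in("side","top"):
    p=bot.camera_params(n);print(n,p['mtx'],p['world_from_camera'])
    cv2.imwrite(f'pics/{n}0.png',bot.read_camera(n)[:,:,::-1])
print(bot.camera_params('wrist'))
E
```

```text
0.0 [175.93957178 520.89868417 303.24138851] [[-9.47396960e-01  3.20060255e-01 -6.58452625e-04]
 [ 3.20060847e-01  9.47396207e-01 -1.21745556e-03]
 [ 2.34156383e-04 -1.36415860e-03 -9.99999042e-01]] 85.31982044700237
side [[405.43068304   0.         319.63238847]
 [  0.         405.43068304 200.38671066]
 [  0.           0.           1.        ]] [[ 9.64188000e-01 -2.09281343e-01  1.62919675e-01  3.79044298e+02]
 [-2.65195529e-01 -7.52461554e-01  6.02887171e-01 -7.06727106e+02]
 [-3.58224508e-03 -6.24502145e-01 -7.81014877e-01  1.13065825e+03]
 [ 0.00000000e+00  0.00000000e+00  0.00000000e+00  1.00000000e+00]]
top [[384.98970244   0.         323.86111162]
 [  0.         384.98970244 201.64180579]
 [  0.           0.           1.        ]] [[-1.25902709e-02 -9.96400396e-01  8.38315957e-02  4.98909797e+02]
 [-9.99913662e-01  1.28612975e-02  2.69370993e-03  2.14961861e+01]
 [-3.76219673e-03 -8.37904432e-02 -9.96476296e-01  1.39610417e+03]
 [ 0.00000000e+00  0.00000000e+00  0.00000000e+00  1.00000000e+00]]
{'mtx': array([[326.82833805,   0.        , 318.2594216 ],
       [  0.        , 326.82833805, 191.0200266 ],
       [  0.        ,   0.        ,   1.        ]]), 'tool_from_camera': array([[-9.89557490e-04, -9.45077910e-01, -3.26843639e-01,
         8.53023039e+01],
       [ 9.99999219e-01, -6.85782949e-04, -1.04465365e-03,
         2.09810879e-01],
       [ 7.63135294e-04, -3.26844418e-01,  9.45077851e-01,
        -7.05503218e+01],
       [ 0.00000000e+00,  0.00000000e+00,  0.00000000e+00,
         1.00000000e+00]])}
```

View pics/side0.png

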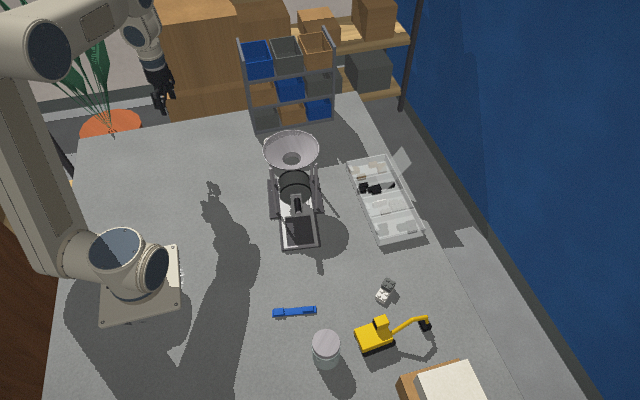

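View pics/top0.png

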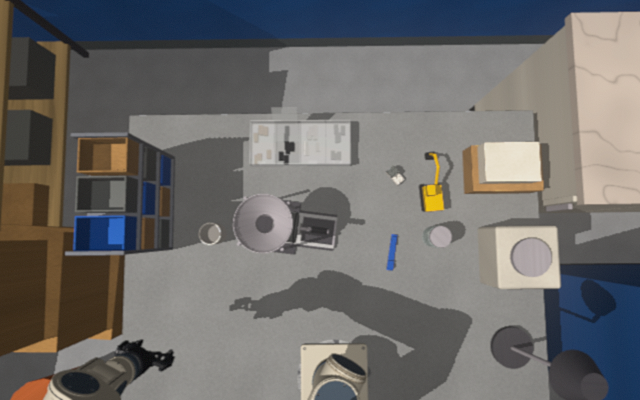

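The top view shows the shaker with its tray at about (263,223) and its crank near (318,230), pointing image-right, which is world -y. The side view has the handle at about (297,204) and the tray at (291,150). I'll enlarge both.

Run:
```python
import cv2,numpy as np
a=cv2.imread('pics/top0.png')[180:270,220:350];b=cv2.imread('pics/side0.png')[125:260,250:340]
a=cv2.resize(a,(780,540),interpolation=cv2.INTER_CUBIC)
b=cv2.resize(b,(400,600),interpolation=cv2.INTER_CUBIC)
cv2.imwrite('pics/tc.png',a);cv2.imwrite('pics/sc.png',b)
```

```text
(no output)
```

View pics/tc.png

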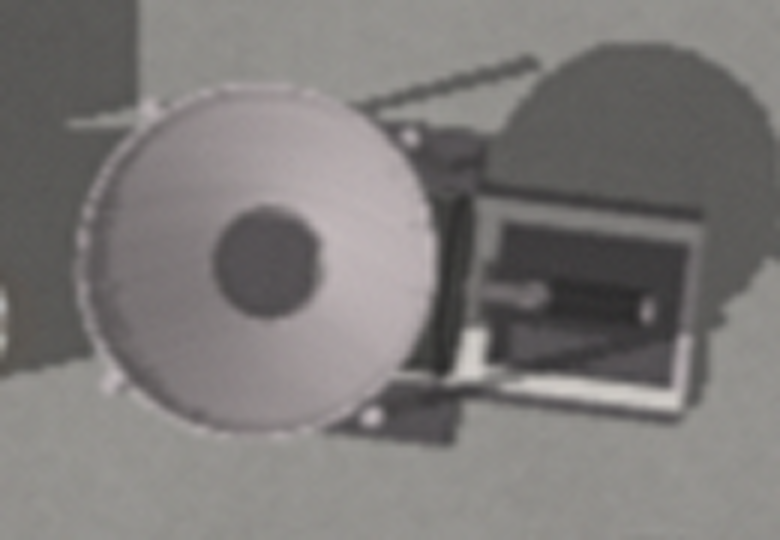

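View pics/sc.png

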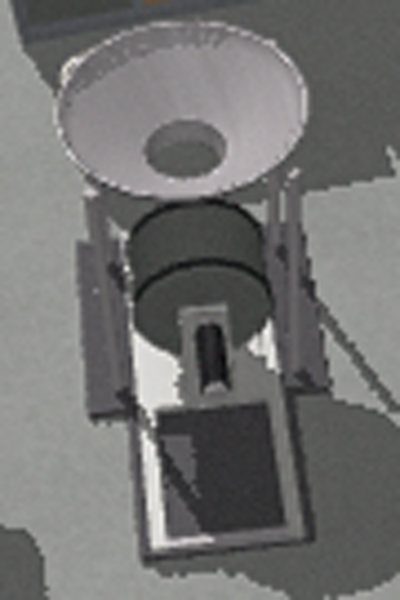

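```bash
cat > h.py <<'E'
from cell import bot
import numpy as np
def ray(n,uv):
    p=bot.camera_params(n);T=p['world_from_camera'];d=T[:3,:3]@np.linalg.inv(p['mtx'])@[*uv,1];return T[:3,3],d/np.linalg.norm(d)
def atz(n,uv,z):
    o,d=ray(n,uv);return o+d*(z-o[2])/d[2]
def tri(a,b):
    (o,d),(p,e)=a,b
    t=np.linalg.lstsq(np.c_[d,-e],p-o,rcond=None)[0];x,y=o+d*t[0],p+e*t[1];return (x+y)/2,np.linalg.norm(x-y)
E
python3 - <<'E'
from h import *
T=lambda x,y:(220+x/6,180+y/6)
S=lambda x,y:(250+x/4.444,125+y/4.444)
np.set_printoptions(precision=1,suppress=True)
print('handle',tri(ray('top',T(597,302)),ray('side',S(213,357))))
print('rim',atz('top',T(258,259),238), atz('side',S(183,109),238))
for z in(150,160):print(atz('top',T(545,297),z),atz('top',T(648,308),z))
print('front corners z20',[atz('top',T(*p),20) for p in((485,185),(705,210),(685,415),(475,405))])
print('side corners z20',[atz('side',S(*p),20) for p in((145,560),(312,540))])
E
```

```text
handle (array([511.7,  39.8, 162.6]), np.float64(1.7289941638329058))
rim [533.8 208.4 238. ] [533.5 203.  238. ]
[514.   68.1 150. ] [507.4  12.7 150. ]
[513.9  67.7 160. ] [507.4  12.8 160. ]
front corners z20 [array([582.7, 108.1,  20. ]), array([566.1, -23. ,  20. ]), array([444.9,  -9.2,  20. ]), array([452.3, 115. ,  20. ])]
side corners z20 [array([442.1, -17.1,  20. ]), array([562.2, -33. ,  20. ])]
```

move_arm(series=[[[100, -0.0265, -0.0302, 0, 0], [100, -0.0265, -0.0302, 0, 0], [100, -0.0265, -0.0302, 0, 0], [100, -0.0265, -0.0302, 0, 0], [100, -0.0265, -0.0302, 0, 0], [100, -0.0265, -0.0302, 0, 0], [100, -0.0265, -0.0302, 0, 0], [100, -0.0265, -0.0302, 0, 0], [100, -0.0265, -0.0302, 0, 0], [100, -0.0265, -0.0302, 0, 0]]], force=60)

```text
clock: 0.93
ee_pos: [330.4, 148.3, 303.9]
tcp_rot: [[-0.948, 0.32, 0.0], [0.32, 0.948, 0.0], [-0.0, 0.0, -1.0]]
ft_force: [1.1, 0.8, -0.7]
opening: 85.5
grasp_force: 0.0
```

move_arm(series=[[[100, 0, 0, 0, -0.12], [100, 0, 0, 0, -0.12], [100, 0, 0, 0, -0.12], [100, 0, 0, 0, -0.12], [100, 0, 0, 0, -0.12], [100, 0, 0, 0, -0.12], [100, 0, 0, 0, -0.12], [100, 0, 0, 0, -0.12], [100, 0, 0, 0, -0.12], [100, 0, 0, 0, -0.12], [100, 0, 0, 0, -0.12], [100, 0, 0, 0, -0.12]]])

```text
clock: 1.93
ee_pos: [330.3, 150.1, 303.7]
tcp_rot: [[-0.436, -0.9, -0.001], [-0.9, 0.436, -0.0], [0.0, 0.0, -1.0]]
ft_force: [-0.3, -0.6, -1.3]
opening: 85.0
grasp_force: 0.0
```

move_arm(series=[[[100, 0, 0, 0, -0.11], [100, 0, 0, 0, -0.11], [100, 0, 0, 0, -0.11], [100, 0.0168, -0.0321, 0, 0], [100, 0.0168, -0.0321, 0, 0], [100, 0.0168, -0.0321, 0, 0], [100, 0.0168, -0.0321, 0, 0], [100, 0.0168, -0.0321, 0, 0], [100, 0.0168, -0.0321, 0, 0], [100, 0, 0, 0, 0]]])

```text
clock: 2.77
ee_pos: [513.0, 22.5, 302.3]
tcp_rot: [[-0.129, -0.992, -0.0], [-0.992, 0.129, -0.001], [0.001, 0.0, -1.0]]
ft_force: [-1.4, 1.5, -1.9]
opening: 85.2
grasp_force: 0.0
```

Run:
```python
from h import *
import cv2
s=bot.state();print(s['ee_pos'],s['tcp_rot'],s['ft_force'],s['q'])
cv2.imwrite('pics/w1.png',bot.read_camera('wrist')[:,:,::-1])
```

```text
[512.97476496  22.48386356 302.29787372] [[-1.29227524e-01 -9.91614906e-01 -3.52530508e-04]
 [-9.91614640e-01  1.29227763e-01 -7.68847653e-04]
 [ 8.07957522e-04  2.50218134e-04 -9.99999642e-01]] [-1.41761927  1.5244114  -1.85898143] [-1.19387339e-01  1.96860618e-01 -6.49762315e-02  1.30921793e+00
 -8.05362692e-04 -1.56059349e+00]
```

View pics/w1.png

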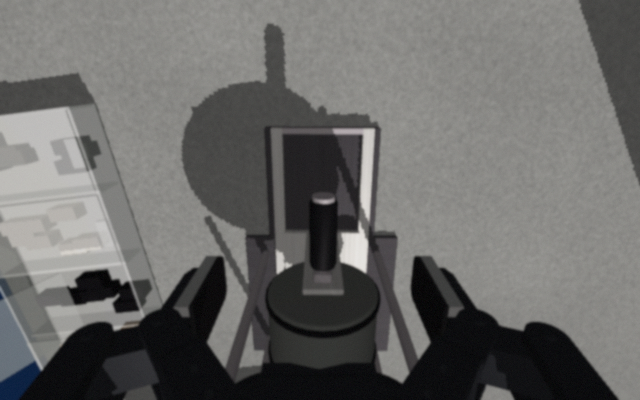

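The wrist view shows the handle upright in the image, from its outer end (323,200) to its inner end (322,268), with the drum beyond it and centred at u≈322. The fingers straddle the handle.

```bash
cat >> h.py <<'E'
def wray(uv,pos,R):
    p=bot.camera_params('wrist');T=p['tool_from_camera'];d=T[:3,:3]@np.linalg.inv(p['mtx'])@[*uv,1]
    return np.array(pos)+R@T[:3,3],R@d
E
python3 - <<'E'
from h import *
np.set_printoptions(precision=1,suppress=True)
s=bot.state();P,R=s['ee_pos'],np.array(s['tcp_rot'])
def w(uv,z):
    o,d=wray(uv,P,R);return o+d*(z-o[2])/d[2]
for z in(158,168):print(w((323,198),z),w((322,268),z))
print('front corners',w((267,127),20),w((379,127),20),'plate sides at v=235',w((272,230),20),w((375,230),20),'drum edge z120',w((266,297),120),w((379,297),120))
E
```

```text
[505.8  19.9 158. ] [513.6  75.8 158. ]
[505.5  16.2 168. ] [513.   69.6 168. ]
front corners [559.3 -17.5  20. ] [440.4  -1.8  20. ] plate sides at v=235 [575.3 103.   20. ] [453.7 119.1  20. ] drum edge z120 [571.2 123.5 120. ] [467.9 137.2 120. ]
```

move_arm(series=[[[100, -0.0068, 0.0056, 0, 0], [100, 0, 0, 0.03, 0], [100, 0, 0, 0.03, 0], [100, 0, 0, 0.028, 0], [100, 0, 0, 0, 0], [60, 0, 0, 0, 0], [30, 0, 0, 0, 0], [10, 0, 0, 0, 0], [10, 0, 0, 0, 0], [10, 0, 0, 0, 0], [10, 0, 0, 0, 0], [10, 0, 0, 0, 0]]])

```text
clock: 3.82
ee_pos: [505.8, 33.2, 217.6]
tcp_rot: [[-0.126, -0.992, 0.005], [-0.992, 0.126, -0.0], [-0.001, -0.005, -1.0]]
ft_force: [5.8, 0.4, 4.9]
opening: 18.0
grasp_force: 58.5
```

move_arm(series=[[[5, 0, 0, 0, 0], [5, 0, 0, 0, 0], [5, 0, 0, 0, 0], [5, 0, 0, 0, 0]]])

```text
clock: 4.15
ee_pos: [505.8, 33.2, 217.6]
tcp_rot: [[-0.127, -0.992, 0.005], [-0.992, 0.127, 0.0], [-0.001, -0.005, -1.0]]
ft_force: [5.3, 0.5, 4.2]
opening: 18.0
grasp_force: 58.5
```

Run:
```python
from h import *
import cv2
s=bot.state();print(s['ee_pos'],s['ft_force'],s['wrist_torque'],s['opening'],s['grasp_force'])
a=bot.read_camera('wrist')[:,:,::-1];b=bot.read_camera('side')[:,:,::-1]
b=cv2.resize(b[115:265,250:350],(267,400),interpolation=cv2.INTER_CUBIC)
cv2.imwrite('pics/w2.png',np.hstack([a[:, 60:580],b]))
```

```text
[505.81461385  33.15495649 217.58831334] [5.3365324  0.47783232 4.15717136] [ 0.15724874 -1.1170795  -0.12167854] 17.997014767218072 58.47538232803345
```

View pics/w2.png

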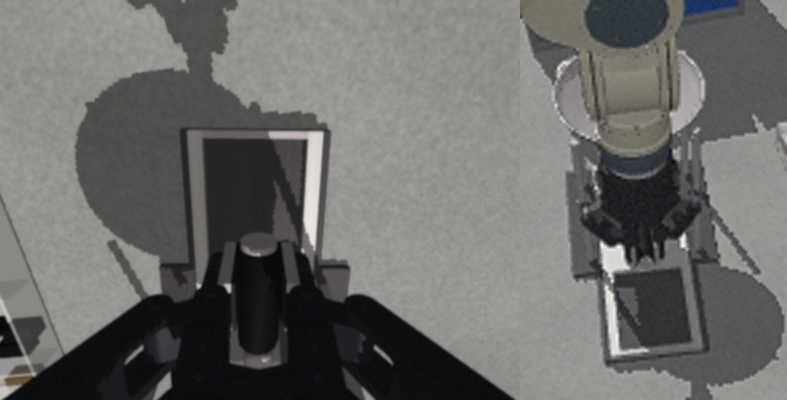

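The handle is gripped: opening 18 mm, with the sleeve between the pads. Next I'll draw the carriage out along tool +x.

move_arm(series=[[[5, 0.003, 0, 0, 0], [5, 0.006, 0, 0, 0], [5, 0.008, 0, 0, 0], [5, 0.008, 0, 0, 0], [5, 0.008, 0, 0, 0], [5, 0.008, 0, 0, 0], [5, 0.008, 0, 0, 0], [5, 0.008, 0, 0, 0], [5, 0.006, 0, 0, 0], [5, 0.004, 0, 0, 0], [5, 0.002, 0, 0, 0], [5, 0, 0, 0, 0]]])

```text
clock: 5.25
ee_pos: [496.6, -35.8, 217.6]
tcp_rot: [[-0.127, -0.992, 0.004], [-0.992, 0.127, -0.001], [0.0, -0.004, -1.0]]
ft_force: [0.7, -0.8, 6.2]
opening: 18.0
grasp_force: 58.7
```

move_arm(series=[[[5, 0.003, 0, 0, 0], [5, 0.003, 0, 0, 0], [5, 0.003, 0, 0, 0], [5, 0, 0, 0, 0]]])

```text
clock: 5.58
ee_pos: [495.4, -44.6, 217.6]
tcp_rot: [[-0.127, -0.992, 0.004], [-0.992, 0.127, -0.001], [-0.0, -0.004, -1.0]]
ft_force: [2.1, -0.4, 5.9]
opening: 17.5
grasp_force: 58.7
```

move_arm(series=[[[5, 0.003, 0, 0, 0], [5, 0.003, 0, 0, 0], [5, 0, 0, 0, 0]]])

```text
clock: 5.83
ee_pos: [495.0, -46.9, 217.5]
tcp_rot: [[-0.124, -0.992, 0.006], [-0.992, 0.124, 0.009], [-0.01, -0.005, -1.0]]
ft_force: [8.6, 25.2, 6.7]
opening: 18.1
grasp_force: 58.8
```

The carriage is at its stop: 25 N after 80 mm of travel plus about 9 mm at the start. I'll ease off the stop a little and then crank clockwise in 15° calls, so each call ends with a force reading taken while moving.

move_arm(series=[[[5, -0.0015, 0, -0.001, 0], [5, -0.001, 0, 0, 0], [5, 0, 0, 0, 0]]])

```text
clock: 6.08
ee_pos: [495.2, -46.2, 217.7]
tcp_rot: [[-0.125, -0.992, 0.004], [-0.992, 0.125, 0.003], [-0.004, -0.003, -1.0]]
ft_force: [8.2, 9.6, -1.4]
opening: 17.9
grasp_force: 59.9
```

move_arm(series=[[[5, 0, -0.00349, 0.00015, 0], [5, 0, -0.00346, 0.00046, 0], [5, 0, -0.00341, 0.00076, 0]]])

```text
clock: 6.33
ee_pos: [505.0, -47.6, 217.3]
tcp_rot: [[-0.125, -0.992, 0.004], [-0.992, 0.125, 0.003], [-0.003, -0.003, -1.0]]
ft_force: [2.6, 11.1, 11.8]
opening: 18.3
grasp_force: 61.2
```

move_arm(series=[[[5, 0, -0.00333, 0.00105, 0], [5, 0, -0.00322, 0.00134, 0], [5, 0, -0.0031, 0.00161, 0]]])

```text
clock: 6.58
ee_pos: [515.7, -49.0, 214.0]
tcp_rot: [[-0.125, -0.992, 0.007], [-0.992, 0.125, 0.002], [-0.003, -0.006, -1.0]]
ft_force: [4.9, 9.7, 12.2]
opening: 17.9
grasp_force: 61.3
```

move_arm(series=[[[5, 0, -0.00294, 0.00188, 0], [5, 0, -0.00277, 0.00212, 0], [5, 0, -0.00257, 0.00236, 0]]])

```text
clock: 6.83
ee_pos: [524.7, -50.2, 207.9]
tcp_rot: [[-0.125, -0.992, 0.009], [-0.992, 0.125, 0.002], [-0.003, -0.009, -1.0]]
ft_force: [9.1, 9.3, 11.8]
opening: 17.8
grasp_force: 61.3
```

move_arm(series=[[[5, 0, -0.00236, 0.00257, 0], [5, 0, -0.00212, 0.00277, 0], [5, 0, -0.00188, 0.00294, 0]]])

```text
clock: 7.08
ee_pos: [531.8, -51.2, 199.8]
tcp_rot: [[-0.125, -0.992, 0.01], [-0.992, 0.125, 0.002], [-0.003, -0.01, -1.0]]
ft_force: [11.6, 9.0, 9.5]
opening: 18.0
grasp_force: 61.2
```

move_arm(series=[[[5, 0, -0.0031, 0.0031, 0], [5, 0, -0.0028, 0.0032, 0], [5, 0, -0.0025, 0.0033, 0]]])

```text
clock: 7.33
ee_pos: [537.5, -51.9, 188.5]
tcp_rot: [[-0.125, -0.992, 0.003], [-0.992, 0.125, 0.003], [-0.003, -0.003, -1.0]]
ft_force: [-0.9, 8.8, 2.4]
opening: 17.9
grasp_force: 60.4
```

move_arm(series=[[[5, 0, -0.0008, 0.0034, 0], [5, 0, -0.0005, 0.0035, 0], [5, 0, -0.0001, 0.0035, 0]]])

```text
clock: 7.58
ee_pos: [538.9, -52.1, 177.9]
tcp_rot: [[-0.125, -0.992, 0.003], [-0.992, 0.125, 0.003], [-0.003, -0.003, -1.0]]
ft_force: [2.5, 8.6, 4.7]
opening: 17.9
grasp_force: 60.5
```

move_arm(series=[[[5, 0, 0.0002, 0.0035, 0], [5, 0, 0.0005, 0.0035, 0], [5, 0, 0.0008, 0.0034, 0]]])

```text
clock: 7.83
ee_pos: [537.5, -51.9, 167.6]
tcp_rot: [[-0.125, -0.992, 0.004], [-0.992, 0.125, 0.002], [-0.003, -0.003, -1.0]]
ft_force: [2.9, 9.0, 5.1]
opening: 18.1
grasp_force: 60.6
```

move_arm(series=[[[5, 0, 0.001, 0.0033, 0], [5, 0, 0.0013, 0.0032, 0], [5, 0, 0.0016, 0.0031, 0]]])

```text
clock: 8.08
ee_pos: [533.7, -51.4, 158.1]
tcp_rot: [[-0.125, -0.992, 0.004], [-0.992, 0.125, 0.003], [-0.003, -0.003, -1.0]]
ft_force: [2.5, 9.3, 6.9]
opening: 18.1
grasp_force: 60.8
```

move_arm(series=[[[5, 0, 0.0019, 0.0029, 0], [5, 0, 0.0021, 0.0028, 0], [5, 0, 0.0024, 0.0026, 0]]])

```text
clock: 8.33
ee_pos: [527.7, -50.6, 150.0]
tcp_rot: [[-0.125, -0.992, 0.005], [-0.992, 0.125, 0.003], [-0.003, -0.004, -1.0]]
ft_force: [5.5, 10.5, 7.5]
opening: 18.0
grasp_force: 60.9
```

move_arm(series=[[[5, 0, 0.0026, 0.0024, 0], [5, 0, 0.0028, 0.0021, 0], [5, 0, 0.0029, 0.0019, 0]]])

```text
clock: 8.58
ee_pos: [519.9, -49.6, 143.8]
tcp_rot: [[-0.125, -0.992, 0.006], [-0.992, 0.125, 0.003], [-0.003, -0.006, -1.0]]
ft_force: [7.1, 9.2, 6.2]
opening: 17.8
grasp_force: 60.8
```

move_arm(series=[[[5, 0, 0.0031, 0.0016, 0], [5, 0, 0.0032, 0.0013, 0], [5, 0, 0.0033, 0.0011, 0]]])

```text
clock: 8.83
ee_pos: [510.9, -48.4, 139.7]
tcp_rot: [[-0.125, -0.992, 0.007], [-0.992, 0.125, 0.003], [-0.004, -0.007, -1.0]]
ft_force: [10.4, 9.9, 2.4]
opening: 17.8
grasp_force: 60.4
```

move_arm(series=[[[5, 0, 0.0034, 0.0008, 0], [5, 0, 0.0035, 0.0005, 0], [5, 0, 0.0035, 0.0002, 0]]])

```text
clock: 9.08
ee_pos: [500.5, -47.0, 137.9]
tcp_rot: [[-0.125, -0.992, 0.006], [-0.992, 0.125, 0.003], [-0.004, -0.006, -1.0]]
ft_force: [11.3, 10.7, -0.8]
opening: 17.8
grasp_force: 60.1
```

move_arm(series=[[[5, 0, 0.0035, -0.0002, 0], [5, 0, 0.0035, -0.0005, 0], [5, 0, 0.0034, -0.0008, 0]]])

```text
clock: 9.33
ee_pos: [489.8, -45.6, 139.0]
tcp_rot: [[-0.125, -0.992, 0.005], [-0.992, 0.125, 0.004], [-0.004, -0.005, -1.0]]
ft_force: [10.5, 10.7, -4.7]
opening: 18.4
grasp_force: 59.8
```

move_arm(series=[[[5, 0, 0.0033, -0.001, 0], [5, 0, 0.0032, -0.0013, 0], [5, 0, 0.0031, -0.0016, 0]]])

```text
clock: 9.58
ee_pos: [480.0, -44.3, 142.8]
tcp_rot: [[-0.125, -0.992, 0.005], [-0.992, 0.125, 0.004], [-0.004, -0.004, -1.0]]
ft_force: [10.2, 11.2, -4.2]
opening: 18.0
grasp_force: 59.7
```

move_arm(series=[[[5, 0, 0.0029, -0.0019, 0], [5, 0, 0.0028, -0.0021, 0], [5, 0, 0.0026, -0.0024, 0]]])

```text
clock: 9.83
ee_pos: [471.5, -43.1, 149.1]
tcp_rot: [[-0.125, -0.992, 0.004], [-0.992, 0.125, 0.004], [-0.005, -0.004, -1.0]]
ft_force: [8.9, 12.0, -5.4]
opening: 18.0
grasp_force: 59.6
```

move_arm(series=[[[5, 0, 0.0024, -0.0026, 0], [5, 0, 0.0021, -0.0028, 0], [5, 0, 0.0019, -0.0029, 0]]])

```text
clock: 10.08
ee_pos: [465.1, -42.3, 157.4]
tcp_rot: [[-0.125, -0.992, 0.004], [-0.992, 0.125, 0.004], [-0.005, -0.003, -1.0]]
ft_force: [9.2, 12.0, -5.2]
opening: 17.8
grasp_force: 59.6
```

move_arm(series=[[[5, 0, 0.0016, -0.0031, 0], [5, 0, 0.0013, -0.0032, 0], [5, 0, 0.0011, -0.0033, 0]]])

```text
clock: 10.33
ee_pos: [461.0, -41.7, 167.0]
tcp_rot: [[-0.125, -0.992, 0.004], [-0.992, 0.125, 0.004], [-0.005, -0.003, -1.0]]
ft_force: [9.0, 11.7, -6.0]
opening: 17.7
grasp_force: 59.5
```

move_arm(series=[[[5, 0, 0.0008, -0.0034, 0], [5, 0, 0.0005, -0.0035, 0], [5, 0, 0.0001, -0.0035, 0]]])

```text
clock: 10.58
ee_pos: [459.5, -41.5, 177.3]
tcp_rot: [[-0.125, -0.992, 0.003], [-0.992, 0.125, 0.004], [-0.005, -0.003, -1.0]]
ft_force: [8.5, 12.8, -7.4]
opening: 17.8
grasp_force: 59.5
```

move_arm(series=[[[5, 0, -0.0002, -0.0035, 0], [5, 0, -0.0005, -0.0035, 0], [5, 0, -0.0008, -0.0034, 0]]])

```text
clock: 10.83
ee_pos: [460.7, -41.7, 187.6]
tcp_rot: [[-0.125, -0.992, 0.002], [-0.992, 0.125, 0.004], [-0.005, -0.002, -1.0]]
ft_force: [7.7, 12.1, -7.7]
opening: 17.9
grasp_force: 59.4
```

move_arm(series=[[[5, 0, -0.001, -0.0033, 0], [5, 0, -0.0013, -0.0032, 0], [5, 0, -0.0016, -0.0031, 0]]])

```text
clock: 11.08
ee_pos: [464.4, -42.2, 197.0]
tcp_rot: [[-0.125, -0.992, 0.002], [-0.992, 0.125, 0.004], [-0.005, -0.001, -1.0]]
ft_force: [6.0, 12.4, -8.5]
opening: 18.0
grasp_force: 59.3
```

move_arm(series=[[[5, 0, -0.0019, -0.0029, 0], [5, 0, -0.0021, -0.0028, 0], [5, 0, -0.0024, -0.0026, 0]]])

```text
clock: 11.33
ee_pos: [470.2, -42.9, 205.1]
tcp_rot: [[-0.125, -0.992, 0.0], [-0.992, 0.125, 0.004], [-0.004, 0.0, -1.0]]
ft_force: [2.9, 11.7, -7.6]
opening: 18.1
grasp_force: 59.4
```

move_arm(series=[[[5, 0, -0.0026, -0.0024, 0], [5, 0, -0.0028, -0.0021, 0], [5, 0, -0.0029, -0.0019, 0]]])

```text
clock: 11.58
ee_pos: [477.9, -43.9, 211.5]
tcp_rot: [[-0.125, -0.992, -0.001], [-0.992, 0.125, 0.004], [-0.004, 0.001, -1.0]]
ft_force: [-0.3, 11.2, -3.6]
opening: 18.1
grasp_force: 59.8
```

move_arm(series=[[[5, 0, -0.0031, -0.0016, 0], [5, 0, -0.0032, -0.0013, 0], [5, 0, -0.0033, -0.0011, 0]]])

```text
clock: 11.83
ee_pos: [487.4, -45.2, 215.9]
tcp_rot: [[-0.125, -0.992, -0.0], [-0.992, 0.125, 0.004], [-0.004, 0.001, -1.0]]
ft_force: [-1.3, 10.9, 2.6]
opening: 17.8
grasp_force: 60.3
```

move_arm(series=[[[5, 0, -0.0034, -0.0008, 0], [5, 0, -0.0035, -0.0005, 0], [5, 0, -0.0035, -0.0002, 0]]])

```text
clock: 12.08
ee_pos: [498.2, -46.6, 217.8]
tcp_rot: [[-0.125, -0.992, 0.001], [-0.992, 0.125, 0.004], [-0.004, -0.001, -1.0]]
ft_force: [-0.3, 10.0, 2.8]
opening: 18.3
grasp_force: 60.4
```

move_arm(series=[[[5, 0, -0.0035, 0.0002, 0], [5, 0, -0.0035, 0.0005, 0], [5, 0, -0.0034, 0.0008, 0]]])

```text
clock: 12.33
ee_pos: [509.0, -48.1, 216.6]
tcp_rot: [[-0.125, -0.992, 0.002], [-0.992, 0.125, 0.003], [-0.003, -0.002, -1.0]]
ft_force: [1.0, 10.9, 5.3]
opening: 17.7
grasp_force: 60.5
```

move_arm(series=[[[5, 0, -0.0033, 0.001, 0], [5, 0, -0.0032, 0.0013, 0], [5, 0, -0.0031, 0.0016, 0]]])

```text
clock: 12.58
ee_pos: [518.7, -49.4, 212.7]
tcp_rot: [[-0.125, -0.992, 0.003], [-0.992, 0.125, 0.003], [-0.003, -0.002, -1.0]]
ft_force: [2.1, 9.0, 4.4]
opening: 17.7
grasp_force: 60.5
```

move_arm(series=[[[5, 0, -0.0029, 0.0019, 0], [5, 0, -0.0028, 0.0021, 0], [5, 0, -0.0026, 0.0024, 0]]])

```text
clock: 12.83
ee_pos: [527.1, -50.5, 206.3]
tcp_rot: [[-0.125, -0.992, 0.003], [-0.992, 0.125, 0.003], [-0.003, -0.003, -1.0]]
ft_force: [2.9, 8.7, 4.4]
opening: 17.8
grasp_force: 60.5
```

move_arm(series=[[[5, 0, -0.0024, 0.0026, 0], [5, 0, -0.0021, 0.0028, 0], [5, 0, -0.0019, 0.0029, 0]]])

```text
clock: 13.08
ee_pos: [533.5, -51.4, 197.9]
tcp_rot: [[-0.125, -0.992, 0.003], [-0.992, 0.125, 0.003], [-0.003, -0.003, -1.0]]
ft_force: [3.1, 8.3, 3.7]
opening: 18.0
grasp_force: 60.5
```

```bash
cat > d.py <<'E'
import numpy as np
from scipy.optimize import least_squares
fw=np.array("""505.0 -47.6 217.3 2.6 11.1 11.8
515.7 -49.0 214.0 4.9 9.7 12.2
524.7 -50.2 207.9 9.1 9.3 11.8
531.8 -51.2 199.8 11.6 9 9.5
537.5 -51.9 188.5 -.9 8.8 2.4
538.9 -52.1 177.9 2.5 8.6 4.7
537.5 -51.9 167.6 2.9 9 5.1
533.7 -51.4 158.1 2.5 9.3 6.9
527.7 -50.6 150 5.5 10.5 7.5
519.9 -49.6 143.8 7.1 9.2 6.2
510.9 -48.4 139.7 10.4 9.9 2.4
500.5 -47 137.9 11.3 10.7 -.8
489.8 -45.6 139 10.5 10.7 -4.7
480 -44.3 142.8 10.2 11.2 -4.2
471.5 -43.1 149.1 8.9 12 -5.4
465.1 -42.3 157.4 9.2 12 -5.2
461 -41.7 167 9 11.7 -6
459.5 -41.5 177.3 8.5 12.8 -7.4
460.7 -41.7 187.6 7.7 12.1 -7.7
464.4 -42.2 197 6 12.4 -8.5
470.2 -42.9 205.1 2.9 11.7 -7.6
477.9 -43.9 211.5 -.3 11.2 -3.6
487.4 -45.2 215.9 -1.3 10.9 2.6
498.2 -46.6 217.8 -.3 10 2.8
509 -48.1 216.6 1 10.9 5.3
518.7 -49.4 212.7 2.1 9 4.4
527.1 -50.5 206.3 2.9 8.7 4.4
533.5 -51.4 197.9 3.1 8.3 3.7""".split(),float).reshape(-1,6)
ux=np.array([.992,-.13])
def prep(d):
    u=d[:,:2]@ux;fu=d[:,3:5]@ux;return u,d[:,2],fu,d[:,5]
u,z,fu,fz=prep(fw)
c=least_squares(lambda p:np.hypot(u-p[0],z-p[1])-p[2],[500,178,40]).x
def tang(d):
    u,z,fu,fz=prep(d);th=np.arctan2(u-c[0],z-c[1]);return th,-(fu*np.cos(th)-fz*np.sin(th)),fu*np.sin(th)+fz*np.cos(th)
E
python3 - <<'E'
from d import *
np.set_printoptions(precision=1,suppress=True,linewidth=150)
print(c,np.std(np.hypot(u-c[0],z-c[1])))
th,T,Rr=tang(fw);print(np.degrees(th));print(T);print(Rr)
for sel in(slice(4,28),slice(0,24),slice(0,28)):
    A=np.c_[np.ones(len(th)),np.sin(th),np.cos(th)][sel];x,r,*_=np.linalg.lstsq(A,T[sel],rcond=None)
    print(x,np.hypot(x[1],x[2]),'phase of max drag deg',np.degrees(np.arctan2(x[1],x[2])),'rms',np.sqrt(r/len(A)))
E
```

```text
[501.2 177.8  40. ] 0.11737057759289085
[   8.5   24.8   40.6   56.3   74.5   89.8  104.7  119.4  134.   148.4  162.7  178.  -166.3 -151.1 -135.8 -120.7 -105.6  -90.7  -75.8  -61.3  -46.9
  -32.5  -17.3   -1.4   14.4   29.5   44.7   59.9]
[0.6 1.8 1.7 2.2 2.9 4.7 5.4 6.6 8.2 8.2 9.3 9.8 9.9 9.6 9.  8.3 7.8 7.5 6.  5.4 4.6 3.4 1.8 1.5 1.7 1.4 1.9 2.2]
[11.8 12.6 14.  13.9 -1.3  1.4  0.4 -2.3 -2.3 -2.2  0.4  1.1  2.4 -0.5 -1.2 -3.9 -5.5 -6.7 -7.8 -7.9 -6.2 -2.1  3.3  2.8  5.   4.3  4.4  3.6]
[ 5.7 -1.3 -4. ] 4.19656268146354 phase of max drag deg -161.45281388661476 rms [0.4]
[ 5.7 -1.3 -4. ] 4.240925678056779 phase of max drag deg -161.83373781845617 rms [0.4]
[ 5.7 -1.3 -4. ] 4.247205029533399 phase of max drag deg -161.5574894644971 rms [0.4]
```

The fit is clean: rms 0.4 N, with peak drag at 198°, so the heavy side is down at about 108°. A force-sensor bias could shift that angle. I'll go to about 105°, briefly open the fingers in place to read the bias, and regrip.

move_arm(series=[[[5, 0, -0.0016, 0.0031, 0], [5, 0, -0.0013, 0.0032, 0], [5, 0, -0.0011, 0.0033, 0], [5, 0, -0.0008, 0.0034, 0], [5, 0, -0.0005, 0.0035, 0], [5, 0, -0.0001, 0.0035, 0], [5, 0, 0.0002, 0.0035, 0], [5, 0, 0.0005, 0.0035, 0], [5, 0, 0.0008, 0.0034, 0]]])

```text
clock: 13.83
ee_pos: [537.5, -51.9, 167.6]
tcp_rot: [[-0.125, -0.992, 0.004], [-0.992, 0.125, 0.002], [-0.003, -0.003, -1.0]]
ft_force: [2.8, 9.0, 5.1]
opening: 18.0
grasp_force: 60.6
```

move_arm(series=[[[5, 0, 0, 0, 0], [20, 0, 0, 0, 0], [60, 0, 0, 0, 0], [60, 0, 0, 0, 0], [60, 0, 0, 0, 0], [60, 0, 0, 0, 0], [60, 0, 0, 0, 0], [60, 0, 0, 0, 0]]])

```text
clock: 14.5
ee_pos: [536.3, -53.1, 166.5]
tcp_rot: [[-0.126, -0.992, -0.0], [-0.992, 0.126, -0.0], [0.0, 0.0, -1.0]]
ft_force: [-0.1, 1.0, 0.1]
opening: 51.1
grasp_force: 0.0
```

Run:
```python
from h import *
import cv2
np.set_printoptions(precision=2,suppress=True)
for i in range(5):
    a=bot.read_camera('wrist');s=bot.state();print(s['clock'],s['ft_force'],s['ee_pos'],s['opening'])
b=cv2.resize(bot.read_camera('side')[115:265,250:350],(267,400),interpolation=cv2.INTER_CUBIC)
cv2.imwrite('pics/w3.png',np.hstack([a[:,60:580],b])[:,:,::-1])
```

```text
14.55 [0.64 0.15 0.17] [536.35 -53.1  166.51] 51.1636746869704
14.6 [ 0.19  0.52 -0.11] [536.34 -53.09 166.49] 51.19793630002686
14.65 [0.72 0.2  0.15] [536.39 -53.07 166.51] 51.32631095150998
14.7 [-0.25 -0.25  0.36] [536.37 -53.06 166.47] 51.365117607622835
14.75 [-0.    0.19 -0.53] [536.39 -53.04 166.47] 51.69948975253873
```

View pics/w3.png

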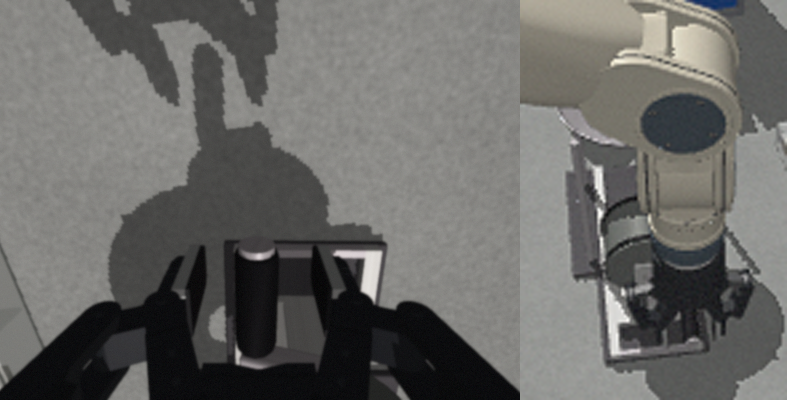

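The bias is negligible: mean about (0.2, 0.2, 0) N. In the picture the handle sits centred between the fingers at about (257,300), still beyond the front frame. I'll regrip, pull lightly against the stop, and swing back and forth over an arc to re-fit the circle for this new grip.

move_arm(series=[[[30, 0, 0, 0, 0], [10, 0, 0, 0, 0], [5, 0, 0, 0, 0], [5, 0, 0, 0, 0], [5, 0, 0, 0, 0], [5, 0, 0, 0, 0], [5, 0, 0, 0, 0], [5, 0.001, 0, 0, 0], [5, 0.001, 0, 0, 0], [5, 0, 0, 0, 0]]])

```text
clock: 15.63
ee_pos: [537.1, -53.6, 166.7]
tcp_rot: [[-0.125, -0.992, 0.003], [-0.992, 0.125, 0.004], [-0.004, -0.002, -1.0]]
ft_force: [6.4, 10.2, -1.2]
opening: 18.2
grasp_force: 58.7
```

move_arm(series=[[[5, 0, -0.0008, -0.0034, 0], [5, 0, -0.0005, -0.0035, 0], [5, 0, -0.0002, -0.0035, 0]]])

```text
clock: 15.88
ee_pos: [538.6, -53.7, 176.6]
tcp_rot: [[-0.125, -0.992, 0.002], [-0.992, 0.125, 0.004], [-0.004, -0.001, -1.0]]
ft_force: [9.3, 8.6, -6.4]
opening: 18.0
grasp_force: 59.2
```

move_arm(series=[[[5, 0, 0.0001, -0.0035, 0], [5, 0, 0.0005, -0.0035, 0], [5, 0, 0.0008, -0.0034, 0]]])

```text
clock: 16.13
ee_pos: [537.4, -53.6, 187.2]
tcp_rot: [[-0.125, -0.992, 0.002], [-0.992, 0.125, 0.004], [-0.004, -0.002, -1.0]]
ft_force: [9.5, 9.3, -5.9]
opening: 17.7
grasp_force: 59.3
```

move_arm(series=[[[5, 0, 0.0011, -0.0033, 0], [5, 0, 0.0013, -0.0032, 0], [5, 0, 0.0016, -0.0031, 0]]])

```text
clock: 16.38
ee_pos: [533.6, -53.1, 197.0]
tcp_rot: [[-0.125, -0.992, 0.003], [-0.992, 0.125, 0.004], [-0.004, -0.003, -1.0]]
ft_force: [10.1, 10.0, -4.8]
opening: 18.1
grasp_force: 59.4
```

move_arm(series=[[[5, 0, 0.0019, -0.0029, 0], [5, 0, 0.0021, -0.0028, 0], [5, 0, 0.0024, -0.0026, 0]]])

```text
clock: 16.63
ee_pos: [527.3, -52.2, 205.4]
tcp_rot: [[-0.125, -0.992, 0.004], [-0.992, 0.125, 0.004], [-0.004, -0.003, -1.0]]
ft_force: [10.6, 10.4, -3.9]
opening: 17.9
grasp_force: 59.5
```

move_arm(series=[[[5, 0, 0.0026, -0.0024, 0], [5, 0, 0.0028, -0.0021, 0], [5, 0, 0.0029, -0.0019, 0]]])

```text
clock: 16.88
ee_pos: [519.1, -51.1, 212.0]
tcp_rot: [[-0.125, -0.992, 0.004], [-0.992, 0.125, 0.004], [-0.004, -0.003, -1.0]]
ft_force: [11.4, 10.4, -3.5]
opening: 18.0
grasp_force: 59.6
```

move_arm(series=[[[5, 0, 0.0031, -0.0016, 0], [5, 0, 0.0032, -0.0013, 0], [5, 0, 0.0033, -0.0011, 0]]])

```text
clock: 17.13
ee_pos: [509.6, -49.9, 216.1]
tcp_rot: [[-0.125, -0.992, 0.004], [-0.992, 0.125, 0.004], [-0.004, -0.004, -1.0]]
ft_force: [11.0, 11.0, -2.6]
opening: 17.8
grasp_force: 59.6
```

Run:
```python
from d import *
np.set_printoptions(precision=2,suppress=True,linewidth=150)
bw=np.array("""537.1 -53.6 166.7 6.4 10.2 -1.2
538.6 -53.7 176.6 9.3 8.6 -6.4
537.4 -53.6 187.2 9.5 9.3 -5.9
533.6 -53.1 197.0 10.1 10 -4.8
527.3 -52.2 205.4 10.6 10.4 -3.9
519.1 -51.1 212 11.4 10.4 -3.5
509.6 -49.9 216.1 11 11 -2.6""".split(),float).reshape(-1,6)
u,z,fu,fz=prep(bw)
c2=least_squares(lambda p:np.hypot(u-p[0],z-p[1])-40,c[:2]).x;print(c,c2)
th=np.arctan2(u-c2[0],z-c2[1]);T=-(fu*np.cos(th)-fz*np.sin(th))
print(np.degrees(th),'T',T,'pred',-5.7-1.3*np.sin(th)-4*np.cos(th))
t=np.radians(108.5);ut=c2[0]+40*np.sin(t);print('target u,z',ut,c2[1]+40*np.cos(t))
```

```text
[501.24 177.79  39.98] [501.26 177.54]
[105.72  91.34  76.02  60.9   45.75  30.53  15.57] T [  0.21  -6.21  -7.71  -8.43  -9.19 -10.35  -9.83] pred [-5.87 -6.91 -7.93 -8.78 -9.42 -9.81 -9.9 ]
target u,z 539.1959469652691 164.8450938877814
```

move_arm(series=[[[5, 0, -0.0033, 0.0011, 0], [5, 0, -0.0032, 0.0013, 0], [5, 0, -0.0031, 0.0016, 0], [5, 0, -0.0029, 0.0019, 0], [5, 0, -0.0028, 0.0021, 0], [5, 0, -0.0026, 0.0024, 0], [5, 0, -0.0024, 0.0026, 0], [5, 0, -0.0021, 0.0028, 0], [5, 0, -0.0019, 0.0029, 0]]])

```text
clock: 17.88
ee_pos: [533.3, -53.0, 197.6]
tcp_rot: [[-0.125, -0.992, 0.003], [-0.992, 0.125, 0.003], [-0.004, -0.003, -1.0]]
ft_force: [5.8, 9.7, 5.1]
opening: 18.1
grasp_force: 60.4
```

move_arm(series=[[[5, 0, -0.0016, 0.0031, 0], [5, 0, -0.0013, 0.0032, 0], [5, 0, -0.0011, 0.0033, 0]]])

```text
clock: 18.13
ee_pos: [537.3, -53.5, 187.9]
tcp_rot: [[-0.125, -0.992, 0.003], [-0.992, 0.125, 0.003], [-0.004, -0.003, -1.0]]
ft_force: [5.3, 10.0, 4.0]
opening: 17.8
grasp_force: 60.4
```

move_arm(series=[[[5, 0, -0.0008, 0.0034, 0], [5, 0, -0.0005, 0.0035, 0], [5, 0, -0.0001, 0.0035, 0]]])

```text
clock: 18.38
ee_pos: [538.6, -53.7, 177.4]
tcp_rot: [[-0.125, -0.992, 0.003], [-0.992, 0.125, 0.003], [-0.004, -0.003, -1.0]]
ft_force: [4.9, 9.4, 3.4]
opening: 18.0
grasp_force: 60.3
```

move_arm(series=[[[5, 0, 0.0002, 0.0035, 0], [5, 0, 0.0005, 0.0035, 0], [5, 0, 0.0008, 0.0034, 0]]])

```text
clock: 18.63
ee_pos: [537.2, -53.6, 167.1]
tcp_rot: [[-0.125, -0.992, 0.003], [-0.992, 0.125, 0.003], [-0.004, -0.003, -1.0]]
ft_force: [5.6, 10.8, 4.1]
opening: 17.8
grasp_force: 60.4
```

move_arm(series=[[[5, 0, 0.0002, 0.0007, 0], [5, 0, 0.0001, 0.0004, 0], [5, 0, 0, 0, 0], [5, 0, 0, 0, 0]]])

```text
clock: 18.97
ee_pos: [536.9, -53.5, 166.0]
tcp_rot: [[-0.125, -0.992, 0.003], [-0.992, 0.125, 0.003], [-0.004, -0.003, -1.0]]
ft_force: [6.5, 9.6, 2.0]
opening: 17.8
grasp_force: 60.1
```

The drum holds at 107° with a steady grip. A 10 N pull along the axis (against about 3 N of friction) moves nothing, so the carriage is on its stop.

Run:
```python
from h import *
s=bot.state();print(s['clock'],s['ee_pos'],s['qd'].round(3) if hasattr(s['qd'],'round') else s['qd'],s['grasp_force'])
print(bot.hand_in())
```

```text
18.9667 [536.89531392 -53.49051716 165.96077547] [ 0.001  0.001 -0.001 -0.001  0.002  0.002] 60.11676371097565
the job is handed in; nothing more can be done
None
```

The job is handed in at 19 s: the carriage is on its front stop, the drum went more than one full turn clockwise, and the gripper now holds it still at about 107°, where I measured the heavy side straight down (good to a few degrees); partway through I let go of the handle for about a second to check the force sensor's zero.

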